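# Run the last grey beads out of the bench dispenser

### The job

Empty the grey-bead dispenser into its own catch tray: press its yellow lever fully down with a fingertip so that the gate lid lifts, and hold it down until all six grey beads have rolled into the tray. Then ease the lever back up, slowly, over about two seconds, so that the lid closes softly instead of snapping shut. Do not touch the beads, leave the pink-bead dispenser shut, and leave the jar, carton and scoop where they are.

Things in the scene. Friction and masses are not known exactly. Their poses are not given: they have to be found in the camera images.
- grey_dispenser: Fixed gravity dispenser of large grey beads: clear hopper open on top, white plinth, 412 x 80 x 270 mm. Origin on the bench, mid width; its -x is its front, z up. Along its x (mm): catch tray -225 to -45, spindle -55 (145 up), gate 0, hopper +20 to +172. The chute slopes 18 degrees down to a lip at -65, 79 up; the beads wait on it behind the gate.
- grey_lever (a joint): grey rocker angle: 0 = lid and gate shut (arm 20 deg up), 0.70 = lever fully down on its stop (arm 20 deg below level, gate lifted 45 mm). One rigid black rocker: yellow paddle on an arm in front of the spindle, lid plate and curved gate behind. Pressing the paddle lifts the lid. A spring returns it: about 1.5 N on the paddle starts it, 3 N holds it down; let go, it snaps shut at several rad/s.
- grey_paddle (a point): Centre of the top face of the grey dispenser's yellow paddle (34 mm along the arm, 46 wide, 8 thick). Swings at 100 mm radius about the spindle: 183 mm above the bench when shut, about 68 mm lower at nearly the same place in plan when fully down (6 mm further out half-way). Clear above; the hopper's front wall is 170 mm behind it, the other hopper may stand 100 mm to one side.
- grey_pivot (a point): Middle of the grey dispenser's spindle, about which lever, lid and gate turn together; level, across the dispenser. The paddle lies straight in front of it.
- grey_tray (a point): Centre of the floor of the grey dispenser's own white catch tray, 4 mm above the bench; inside 172 mm long (along the dispenser's x), 72 mm wide, walls 46 mm high. It lies below the spout and the lever.
- pink_dispenser: Fixed gravity dispenser of large pink beads: clear hopper open on top, white plinth, 412 x 80 x 270 mm. Origin on the bench, mid width; its -x is its front, z up. Along its x (mm): catch tray -225 to -45, spindle -55 (145 up), gate 0, hopper +20 to +172. The chute slopes 18 degrees down to a lip at -65, 79 up; the beads wait on it behind the gate.
- pink_lever (a joint): pink rocker angle: 0 = lid and gate shut (arm 20 deg up), 0.70 = lever fully down on its stop (arm 20 deg below level, gate lifted 45 mm). One rigid black rocker: yellow paddle on an arm in front of the spindle, lid plate and curved gate behind. Pressing the paddle lifts the lid. A spring returns it: about 1.5 N on the paddle starts it, 3 N holds it down; let go, it snaps shut at several rad/s.
- pink_paddle (a point): Centre of the top face of the pink dispenser's yellow paddle (34 mm along the arm, 46 wide, 8 thick). Swings at 100 mm radius about the spindle: 183 mm above the bench when shut, about 68 mm lower at nearly the same place in plan when fully down (6 mm further out half-way). Clear above; the hopper's front wall is 170 mm behind it, the other hopper may stand 100 mm to one side.
- grey_bead1: Grey metallic bead 1 of 6, a 24 mm ball of 18 g, origin at its centre; starts on the chute behind the grey dispenser's gate, rolls out by itself when the gate is lifted.
- grey_bead2: Grey metallic bead 2 of 6, a 24 mm ball of 18 g, origin at its centre; starts on the chute behind the grey dispenser's gate, rolls out by itself when the gate is lifted.
- grey_bead3: Grey metallic bead 3 of 6, a 24 mm ball of 18 g, origin at its centre; starts on the chute behind the grey dispenser's gate, rolls out by itself when the gate is lifted.
- grey_bead4: Grey metallic bead 4 of 6, a 24 mm ball of 18 g, origin at its centre; starts on the chute behind the grey dispenser's gate, rolls out by itself when the gate is lifted.
- grey_bead5: Grey metallic bead 5 of 6, a 24 mm ball of 18 g, origin at its centre; starts on the chute behind the grey dispenser's gate, rolls out by itself when the gate is lifted.
- grey_bead6: Grey metallic bead 6 of 6, a 24 mm ball of 18 g, origin at its centre; starts on the chute behind the grey dispenser's gate, rolls out by itself when the gate is lifted.
- pink_bead1: Pink bead 1 of 4, a 24 mm ball, origin at its centre; in the pink dispenser, where it stays.
- pink_bead2: Pink bead 2 of 4, a 24 mm ball, origin at its centre; in the pink dispenser, where it stays.
- pink_bead3: Pink bead 3 of 4, a 24 mm ball, origin at its centre; in the pink dispenser, where it stays.
- pink_bead4: Pink bead 4 of 4, a 24 mm ball, origin at its centre; in the pink dispenser, where it stays.
- jar: Closed bead jar, 64 mm across, 85 mm high, loose bystander; origin at the centre of its underside.
- carton: Small stapled brown cardboard carton with lid, 116 x 86 x 48 mm, loose bystander; origin at the centre of its underside.
- scoop: Small aluminium scoop with a wooden handle, 160 mm long, 28 mm high, lying flat, loose bystander; origin on its underside, 90 mm from the handle's end.

How it is judged (in metres and radians):
On the way, in this order (a step that is already met when the one before it is completed fails the run):
1. the grey lever is held fully down (over 0.60 rad) with all six grey beads in the catch tray (value of joint grey_lever above 0.6 rad and x of grey_bead1 in the frame of grey_dispenser between -0.222 and -0.048 m and y of grey_bead1 in the frame of grey_dispenser between -0.037 and 0.037 m and z of each of grey_bead1, grey_bead2, grey_bead3, grey_bead4, grey_bead5, grey_bead6 in the frame of grey_dispenser below 0.05 m and x of grey_bead2 in the frame of grey_dispenser between -0.222 and -0.048 m and y of grey_bead2 in the frame of grey_dispenser between -0.037 and 0.037 m and x of grey_bead3 in the frame of grey_dispenser between -0.222 and -0.048 m and y of grey_bead3 in the frame of grey_dispenser between -0.037 and 0.037 m and x of grey_bead4 in the frame of grey_dispenser between -0.222 and -0.048 m and y of grey_bead4 in the frame of grey_dispenser between -0.037 and 0.037 m and x of grey_bead5 in the frame of grey_dispenser between -0.222 and -0.048 m and y of grey_bead5 in the frame of grey_dispenser between -0.037 and 0.037 m and x of grey_bead6 in the frame of grey_dispenser between -0.222 and -0.048 m and y of grey_bead6 in the frame of grey_dispenser between -0.037 and 0.037 m), for 0.2 s.
2. the grey lid is shut again (value of joint grey_lever below 0.03 rad), for 0.2 s.
At the end, for the whole second after the job is handed in: The six grey beads lie in the grey dispenser's catch tray, its lid is shut (lever within 0.03 rad of its rest), the pink dispenser is shut with its four beads inside (value of joint each of grey_lever, pink_lever below 0.03 rad and x of grey_bead1 in the frame of grey_dispenser between -0.222 and -0.048 m and y of grey_bead1 in the frame of grey_dispenser between -0.037 and 0.037 m and z of each of grey_bead1, grey_bead2, grey_bead3, grey_bead4, grey_bead5, grey_bead6 in the frame of grey_dispenser below 0.05 m and x of grey_bead2 in the frame of grey_dispenser between -0.222 and -0.048 m and y of grey_bead2 in the frame of grey_dispenser between -0.037 and 0.037 m and x of grey_bead3 in the frame of grey_dispenser between -0.222 and -0.048 m and y of grey_bead3 in the frame of grey_dispenser between -0.037 and 0.037 m and x of grey_bead4 in the frame of grey_dispenser between -0.222 and -0.048 m and y of grey_bead4 in the frame of grey_dispenser between -0.037 and 0.037 m and x of grey_bead5 in the frame of grey_dispenser between -0.222 and -0.048 m and y of grey_bead5 in the frame of grey_dispenser between -0.037 and 0.037 m and x of grey_bead6 in the frame of grey_dispenser between -0.222 and -0.048 m and y of grey_bead6 in the frame of grey_dispenser between -0.037 and 0.037 m and x of each of pink_bead1, pink_bead2, pink_bead3, pink_bead4 in the frame of pink_dispenser above 0 m and z of each of pink_bead1, pink_bead2, pink_bead3, pink_bead4 in the frame of pink_dispenser above 0.09 m); the robot touches nothing.
It fails at once if the grey lid is let go and snaps (the lever returns faster than 1.5 rad/s) (velocity of joint grey_lever below -1.5 rad/s).
It fails at once if a bead is touched by the fingers or the arm (contact force between any of grey_bead1, grey_bead2, grey_bead3, grey_bead4, grey_bead5, grey_bead6, pink_bead1, pink_bead2, pink_bead3, pink_bead4 and the fingers above 0.3 N or contact force between any of grey_bead1, grey_bead2, grey_bead3, grey_bead4, grey_bead5, grey_bead6, pink_bead1, pink_bead2, pink_bead3, pink_bead4 and the arm above 0.3 N).
It fails at once if the pink dispenser's lever is worked (value of joint pink_lever above 0.12 rad).
It fails at once if the jar, carton or scoop is moved by more than 20 mm, or lifted (distance of any of jar, carton, scoop from where it was at the start of the episode above 0.02 m).
It also fails if it takes over 32 s, if anything falls off the work surface, if the arm or the gripper's body presses on something with over 40 N, if the wrist force passes 120 N, or if a joint passes its speed limit or range.

### The arm

A 6-joint arm with a two-finger parallel gripper is mounted at the origin on the work surface. World frame = base frame: x ahead of the robot, y to its left, z up, the work surface at z = 0. Lengths are in mm, angles in rad, forces in N, time in s.
With the tool pointing down it reaches from about 300 to 775 mm from the base axis. Payload 14.6 kg.
Tool frame: the origin (TCP) lies at the very end of the fingers, on their centre line; the grasp point (between the pads) lies 19 mm behind it; z points along the fingers, y is the line along which they close (so a half turn about z gives the same grasp; the last joint's range is limited). The gripper opens to 94 mm and grips with 3 to 60 N. Pads are 16 mm wide; open, the fingers measure 119 mm over their backs; the gripper's body (75 mm by 177 mm) begins 78 mm behind the grasp point.
Start: joints at [1.097, 0.3, 1.521, -0, 1.321, -0.067], TCP at [217.616, 505.106, 205.446] pointing down, gripper open.
Joint ranges: [-3.03, 3.03], [-0.79, 2.21], [0.23, 2.52], [-1.04, 4.18], [0, 3.07], [-2.55, 2.55]. Speed limits (rad/s): [2.22, 2.22, 2.57, 3.14, 3.14, 3.14].

### API

Orientations are given as [roll, pitch, yaw] about the fixed x, y, z axes, in that order (R = Rz(yaw) Ry(pitch) Rx(roll)).
In Python, from cell import manip, eyes, ticket gives the robot as it stands. The module is installed in compiled form; this text tells all that it offers.
- The arm moves only by the tool arm_command, never from a script. Its argument "plan" is a list of rows, each a list of 5 numbers: the opening, from -1 (shut) to 1 (fully open), then the shift along the tool's x, y, z in m, then the turn about the tool's z in rad. In form: [[jaw, dx, dy, dz, roll], ...]. A call has 1 to 20 rows; each row shifts and turns the commanded pose from where the row before left it, along the tool's axes as they then stand; what a row does not reach is not made up. A row lasts 1/8 s, in which the tool goes at most 62.5 mm and 10.7 degrees, less where a joint would pass 70% of its speed; a pose out of reach is approached as far as the arm can. A call is refused whole if a number of a shift passes 0.0625 or a number of a turn 0.188, either way. A call with a gripper value outside its range is refused whole. The fingers move at their own pace and stop on an object; "newtons" is the grip in N (left out, the last holds). Time passes only in rows, so rows that do not move let the fingers close. It gives the time, the measured TCP pose, the force, the opening and the grip force at its end, in the units of the state.
- manip.read_state(): the state, without advancing time (a new reading comes with each control period).
- eyes.camera(name): name is "scene" or "top" or "wrist"; returns a dict with "img" (400x640x3 uint8, blue, green, red), "z_map" (400x640 float32, mm along the optical axis (not along the pixel's ray), 0 where there is no reading), "fx", "fy", "cx", "cy" (pixels), "eye" and "orientation" of the camera in the world. Camera axes: x right, y down, z forward; pixel columns grow to the right and rows downward; lengths in mm; the calibration is good to about 2 mm. The wrist camera is an equidistant fisheye: a pixel r from the principal point sees the ray r / f radians off the axis. A picture is of the moment at which its call begins.
- ticket.sign_off(): hands the job in; it is judged then, once.
The state is a dict: "clock": time; "joints": joint angles; "qd": joint speeds; "effort": joint torques, N m; "eef_pos": TCP position; "eef_rot": TCP orientation; "wrist_force": force on the tool from outside, world axes, zero at the start; "moment": the same for the moment, N m; "finger_gap": finger opening in mm; "finger_force": force on a finger pad.
Only numpy, scipy, OpenCV 4.12 (cv2) and the standard library are available. Lean on these libraries where they do the work, as an engineer would, in place of code of your own. Each camera call takes 0.05 s, during which the arm holds its last target. There are 200 camera calls.

## Working session

There is one attempt and no reset: what is moved stays moved. The work goes in short steps, Python scripts to look and compute and a tool call to move; the robot and the scene stay as the last step left them, time stands still between calls to the robot, and variables do not carry over. Pictures are saved under pics/ and viewed, at most 10 in all, crops included, and the job is handed in when it is done.

Besides the shell and the picture viewer there is one more tool, called after "Request:" as name([rows], argument=value, ...), one row to a line, values as JSON. arm_command: Moves the arm, as the interface text tells. Its arguments: {"type":"object","properties":{"plan":{"type":"array"},"newtons":{"type":"number"}},"required":["plan"]}

```bash
mkdir -p pics; cat > h.py <<'E'
import numpy as np,cv2
from scipy.spatial.transform import Rotation as R
from cell import manip,eyes,ticket
def rot(o):
    o=np.array(o,float)
    return o if o.shape==(3,3) else R.from_euler('xyz',o).as_matrix()
def cloud(c):
    v,u=np.mgrid[0:400,0:640]; z=c['z_map'].astype(float)
    p=np.stack([(u-c['cx'])/c['fx']*z,(v-c['cy'])/c['fy']*z,z],-1)
    return p@rot(c['orientation']).T+np.array(c['eye'])
E
python3 - <<'E'
from h import *
s=manip.read_state(); print(s)
for n in('top','scene'):
    c=eyes.camera(n); cv2.imwrite(f'pics/{n}.png',c['img']); print(n,c['eye'],c['orientation'],c['fx'],c['cx'],c['cy'])
    P=cloud(c); h=cv2.cvtColor(c['img'],cv2.COLOR_BGR2HSV)
    m=cv2.inRange(h,(20,120,90),(35,255,255))
    k,l,st,ce=cv2.connectedComponentsWithStats(m)
    for i in range(1,k):
        if st[i,4]>40:
            q=P[(l==i)&(c['z_map']>0)]; print(st[i],ce[i],np.median(q,0) if len(q) else 0,q.min(0) if len(q) else 0,q.max(0) if len(q) else 0)
E
```

```text
{'clock': 0.0, 'joints': array([ 1.09746257e+00,  3.00460070e-01,  1.52160990e+00,  8.67170095e-06,
        1.32071849e+00, -6.66389008e-02]), 'qd': array([-0.00197634,  0.00051889,  0.00163659, -0.00034359,  0.00040607,
       -0.00094031]), 'effort': array([ 1.12009740e-03, -5.31801260e+01, -3.52730262e+01,  7.08900648e-02,
        2.44285783e-02, -1.34037778e-04]), 'eef_pos': array([217.45911638, 504.87985022, 204.88019971]), 'eef_rot': array([-3.14040007e+00, -8.80085664e-05,  2.73489559e+00]), 'wrist_force': array([-0.53685934, -0.36135927, -0.20931504]), 'moment': array([-0.00922838, -0.02432735,  0.0235524 ]), 'finger_force': 0.0, 'finger_gap': 93.75825437850318}
top [ 495.7973921  -162.4743812  1238.31340228] [-3.07940331  0.01887831 -1.56254632] 417.6535299741598 324.0883168303422 200.71325536867332
[266 137  14  20 220] [272.19090909 146.27272727] [700.04834495  -7.72462437 182.19878748] [676.44446791 -26.52026953  -3.86388723] [762.95330114  38.1587497  190.3280501 ]
[268 231  14  20 222] [274.15315315 240.46846847] [460.90398953 -16.45282288 183.03591891] [426.09540647 -34.49461161  -0.45129027] [483.7502479   19.65907272 191.79402091]
scene [1060.83100759 -545.0711976  1128.51934831] [-2.57234893 -0.00901922  0.93057249] 439.90086401831695 313.5687969216339 200.30037955152508
[326 137  17  14 152] [334.09868421 143.46710526] [463.37433445 -18.01695137 182.76813446] [315.24196581 -37.04190842  -3.69314421] [487.24801648 103.04307611 191.19430217]
[385 192  20  16 174] [394.48850575 199.79310345] [702.17200347  -9.04002385 183.74686839] [604.18411958 -28.33109009  -4.26043554] [726.37187005 112.75566979 192.19291587]
```

View pics/top.png

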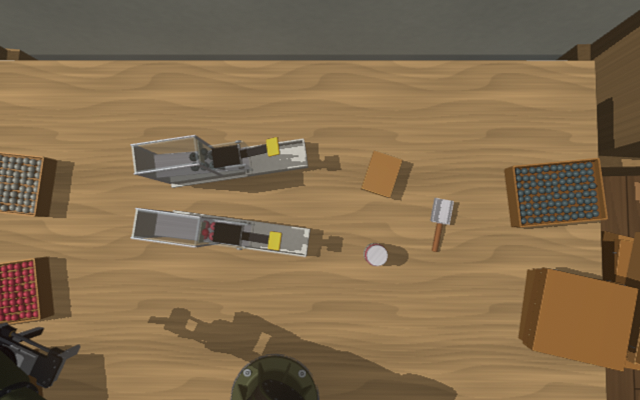

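View pics/scene.png

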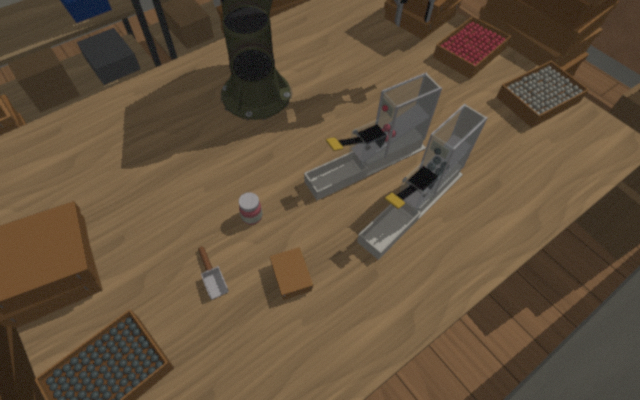

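The top view shows the grey dispenser as the farther one, with its paddle at px (272,146), and the pink one nearer, with its paddle at (274,240). Both views agree: the grey paddle is at about (701,-8,183), matching the 183 mm it should be. The hoppers lie towards +y and the trays towards -y. I'll raise the arm clear of the hoppers, shut the gripper and turn it, then measure the axis.

Request:
arm_command([
  [-1,0,0,-0.03,0.185],
  [-1,0,0,-0.03,0.185],
  [-1,0,0,-0.03,0.185],
  [-1,0,0,-0.03,0.185],
  [-1,0,0,-0.03,0.185],
  [-1,0,0,-0.01,0.185],
  [-1,0,0,0,0],
])

```text
clock: 0.98
eef_pos: [217.7, 505.2, 365.7]
eef_rot: [3.141, -0.001, 1.626]
wrist_force: [0.2, -0.6, -0.3]
finger_gap: 27.6
finger_force: 0.0
```

```bash
python3 - <<'E'
from h import *
s=manip.read_state(); print(s['clock'],s['eef_pos'],s['eef_rot'],s['joints'],s['finger_gap'])
c=eyes.camera('top');P=cloud(c).reshape(-1,3).astype(np.float32)
x,y,z=P.T
for nm,zl,zh,yl,yh in(('tray',42,56,-190,30),('hop',262,278,20,260)):
    q=P[(z>zl)&(z<zh)&(x>620)&(x<790)&(y>yl)&(y<yh)][:,:2]; print(nm,len(q),cv2.minAreaRect(q),q.mean(0))
b=(np.array(c['img']).reshape(-1,3).max(1)<60)&(z>130)&(z<215)&(x>620)&(x<790)&(y>-40)&(y<150)
q=P[b];print('black',len(q),q.mean(0),cv2.fitLine(q[:,:2],cv2.DIST_HUBER,0,.01,.01).ravel())
E
```

```text
0.975 [217.67542094 505.18504538 365.66452334] [ 3.14125277e+00 -5.08960435e-04  1.62590344e+00] [ 1.09738760e+00  2.36389750e-01  1.23726230e+00 -3.70390077e-05
  1.66732970e+00  1.04227699e+00] 27.574710127283602Traceback (most recent call last):
  File "<stdin>", line 6, in <module>
cv2.error: OpenCV(4.12.0) /io/opencv/modules/imgproc/src/convhull.cpp:143: error: (-215:Assertion failed) total >= 0 && (depth == CV_32F || depth == CV_32S) in function 'convexHull'
```

```bash
python3 - <<'E'
from h import *
c=eyes.camera('top');P=cloud(c).reshape(-1,3)
x,y,z=P.T
for nm,zl,zh,yl,yh in(('tray',42,56,-190,30),('hop',262,278,20,260)):
    q=np.float32(P[(z>zl)&(z<zh)&(x>620)&(x<790)&(y>yl)&(y<yh)][:,:2].copy(order='C')); print(nm,len(q))
    if len(q)>4: print(cv2.minAreaRect(q.reshape(-1,1,2)),q.mean(0))
h=cv2.cvtColor(c['img'],cv2.COLOR_BGR2HSV)
b=(c['img'].reshape(-1,3).max(1)<70)&(z>130)&(z<215)&(x>620)&(x<790)&(y>-40)&(y<150)
q=np.float32(P[b]);print('black',len(q))
if len(q)>4: print(q.mean(0),cv2.fitLine(q[:,:2].copy().reshape(-1,1,2),cv2.DIST_HUBER,0,.01,.01).ravel())
m=cv2.inRange(h,(20,120,90),(35,255,255)).reshape(-1)>0
q=P[m&(z>172)&(z<195)&(x>600)]; print('paddle',q.mean(0),q.min(0),q.max(0))
E
```

```text
tray 135
((702.9668579101562, -25.16254425048828), (80.88472747802734, 120.26754760742188), 8.35593032836914) [699.36975 -46.62697]
hop 394
((667.06005859375, 209.68716430664062), (73.10116577148438, 111.47992706298828), 8.223224639892578) [668.4863 199.7361]
black 684
[682.22687   97.388374 153.44418 ] [ 1.6915160e-01 -9.8559004e-01  6.8407330e+02  8.6956909e+01]
paddle [699.78356206  -8.21510472 182.39620739] [675.97424095 -26.34314746 172.34321465] [723.73479816   9.57131804 190.86059228]
```

The tray and hopper outlines agree on the axis: its front points to (0.147,-0.989), tilted 8.3°. The paddle is confirmed at (700,-8,182). Now I'll move above it.

Request:
arm_command([
  [-1,0,0,0,-0.09],
  [-1,-0.04,0.028,0,0],
  [-1,-0.04,0.028,0,0],
  [-1,-0.04,0.028,0,0],
  [-1,-0.04,0.028,0,0],
  [-1,-0.04,0.028,0,0],
  [-1,-0.04,0.028,0,0],
  [-1,-0.04,0.028,0,0],
  [-1,-0.04,0.028,0,0],
  [-1,-0.04,0.028,0,0],
  [-1,-0.04,0.028,0,0],
  [-1,-0.04,0.028,0,0],
  [-1,-0.04,0.028,0,0],
  [-1,-0.04,0.028,0,0],
  [-1,-0.04,0.028,0,0],
  [-1,-0.02,0.0115,0,0],
  [-1,0,0,0,0],
  [-1,0,0,0,0],
])

```text
clock: 3.32
eef_pos: [699.8, -10.2, 365.2]
eef_rot: [-3.141, -0.0, 1.717]
wrist_force: [-0.3, -0.4, -0.1]
finger_gap: 0.5
finger_force: 0.0
```

Request:
arm_command([
  [-1,0,0,0.04,0],
  [-1,0,0,0.04,0],
  [-1,0,0,0.04,0],
  [-1,0,0,0.03,0],
  [-1,0,0,0,0],
  [-1,0,0,0,0],
])

```text
clock: 4.08
eef_pos: [700.4, -10.4, 217.7]
eef_rot: [3.139, 0.001, 1.716]
wrist_force: [-0.2, 0.4, 0.7]
finger_gap: 0.4
finger_force: 0.0
```

```bash
python3 - <<'E'
from h import *
c=eyes.camera('scene'); cv2.imwrite('pics/s2.png',cv2.resize(c['img'][80:280,260:520],None,fx=3,fy=3)); print(manip.read_state()['clock'])
E
```

```text
4.125
```

View pics/s2.png

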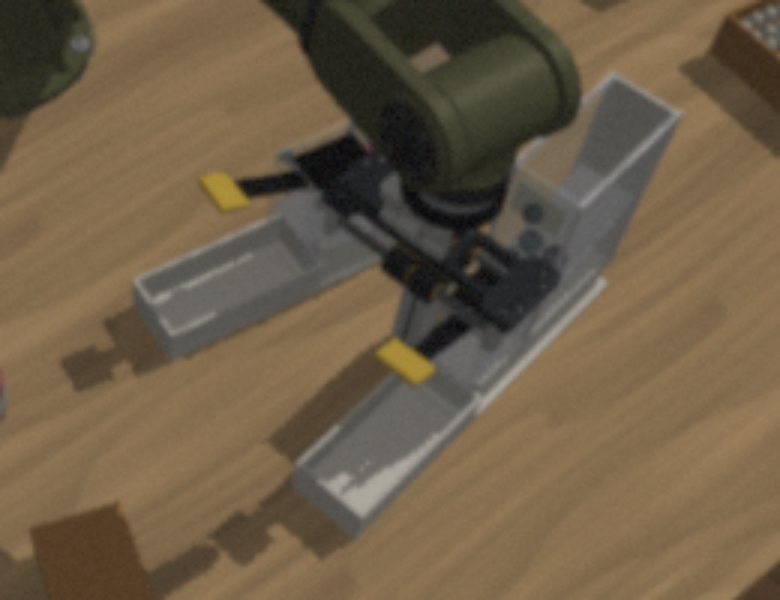

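The closed fingertips stand right over the grey paddle (crop px 405,360). The gripper is clear of the hopper and of the pink dispenser. Now I'll press down, stopping short of the stop.

Request:
arm_command([
  [-1,0,0,0.015,0],
  [-1,0,0,0.015,0],
  [-1,0,0,0.01,0],
  [-1,0,0,0.01,0],
  [-1,0,0,0.01,0],
  [-1,0,0,0.01,0],
  [-1,0,0,0.01,0],
  [-1,0,0,0.01,0],
  [-1,0,0,0.005,0],
  [-1,0,0,0,0],
])

```text
clock: 5.38
eef_pos: [700.1, -10.9, 120.1]
eef_rot: [-3.141, -0.0, 1.715]
wrist_force: [-0.8, 0.4, 3.5]
finger_gap: 0.2
finger_force: 1.5
```

Request:
arm_command([
  [-1,0,0,0.0015,0],
  [-1,0,0,0.0015,0],
  [-1,0,0,0,0],
])

```text
clock: 5.75
eef_pos: [700.3, -11.0, 117.5]
eef_rot: [3.141, 0.0, 1.715]
wrist_force: [0.5, 1.3, 3.1]
finger_gap: 0.5
finger_force: 1.6
```

Request:
arm_command([
  [-1,0,0,0.001,0],
  [-1,0,0,0.001,0],
  [-1,0,0,0,0],
])

```text
clock: 6.12
eef_pos: [700.4, -10.8, 116.6]
eef_rot: [3.14, 0.0, 1.715]
wrist_force: [-3.1, 1.7, 10.7]
finger_gap: 0.5
finger_force: 4.6
```

```bash
python3 - <<'E'
from h import *
c=eyes.camera('scene'); cv2.imwrite('pics/s3.png',cv2.resize(c['img'][100:280,340:540],None,fx=3,fy=3)); print(manip.read_state()['wrist_force'])
E
```

```text
[-4.00277426  1.37571574 10.54510037]
```

View pics/s3.png

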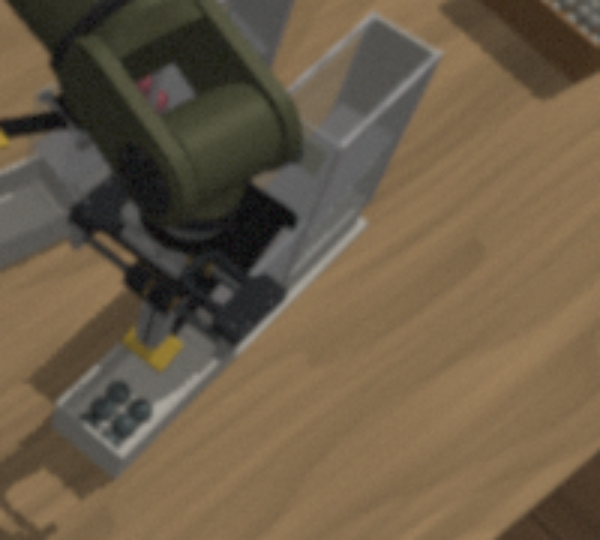

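The lever is on its stop, with the force up to 10.7 N. At least four or five beads sit at the tray's front end (crop px 120,408), and the rest may still be rolling or hidden. I'll hold and look again.

Request:
arm_command([
  [-1,0,0,0,0],
  [-1,0,0,0,0],
  [-1,0,0,0,0],
  [-1,0,0,0,0],
  [-1,0,0,0,0],
  [-1,0,0,0,0],
  [-1,0,0,0,0],
  [-1,0,0,0,0],
  [-1,0,0,0,0],
  [-1,0,0,0,0],
  [-1,0,0,0,0],
  [-1,0,0,0,0],
])

```text
clock: 7.68
eef_pos: [700.4, -10.9, 116.6]
eef_rot: [3.14, 0.0, 1.715]
wrist_force: [-2.8, 1.7, 10.6]
finger_gap: 0.7
finger_force: 4.7
```

```bash
python3 - <<'E'
from h import *
a=eyes.camera('scene')['img'][190:270,350:430]; b=eyes.camera('top')['img'][120:200,240:320]
w=eyes.camera('wrist')['img']
f=lambda i:cv2.resize(i,(400,400),interpolation=cv2.INTER_CUBIC)
cv2.imwrite('pics/s4.png',np.hstack([f(a),f(b)])); cv2.imwrite('pics/w4.png',w); print(manip.read_state()['wrist_force'])
E
```

```text
[-3.15526225  1.47331754 10.89552383]
```

View pics/s4.png

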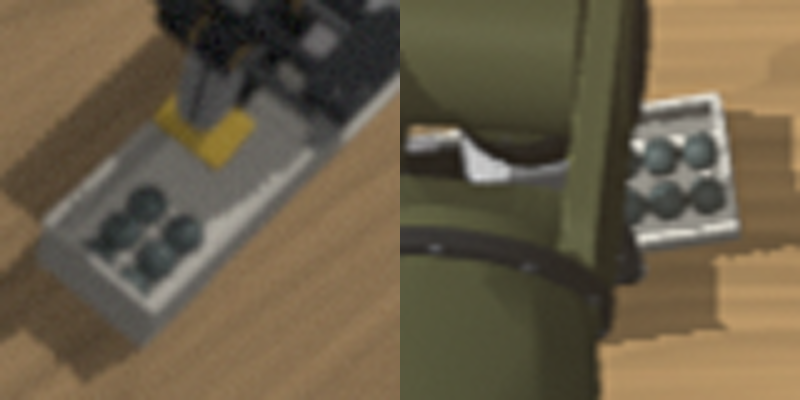

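View pics/w4.png

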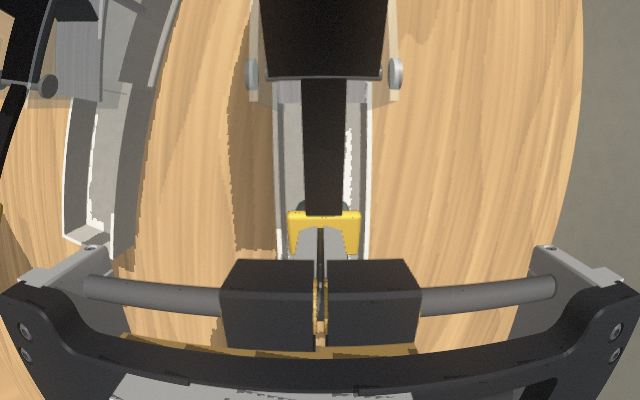

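The top view shows six beads in the tray in a 2x3 grid: four whole at px (660–705,150–195), two partly covered by the arm at (638,155) and (637,205). Now I'll ease the lever up slowly.

Request:
arm_command([
  [-1,0,0,-0.002,0],
  [-1,0,0,-0.003,0],
  [-1,0,0,-0.004,0],
  [-1,0,0,-0.004,0],
  [-1,0,0,-0.004,0],
  [-1,0,0,-0.004,0],
  [-1,0,0,-0.004,0],
  [-1,0,0,-0.004,0],
  [-1,0,0,-0.004,0],
  [-1,0,0,-0.004,0],
  [-1,0,0,-0.004,0],
  [-1,0,0,-0.004,0],
  [-1,0,0,-0.004,0],
  [-1,0,0,-0.004,0],
  [-1,0,0,-0.004,0],
  [-1,0,0,-0.004,0],
  [-1,0,0,-0.004,0],
  [-1,0,0,-0.003,0],
  [-1,0,0,-0.003,0],
  [-1,0,0,-0.003,0],
])

```text
clock: 10.32
eef_pos: [700.1, -11.1, 189.5]
eef_rot: [-3.141, 0.0, 1.715]
wrist_force: [-0.4, -0.0, -0.2]
finger_gap: 0.4
finger_force: 0.0
```

Request:
arm_command([
  [-1,0,0,-0.003,0],
  [-1,0,0,-0.003,0],
  [-1,0,0,-0.01,0],
  [-1,0,0,-0.03,0],
  [-1,0,0,-0.05,0],
  [-1,0,0,-0.05,0],
  [-1,0,0,-0.03,0],
  [-1,0,0,0,0],
  [-1,0,0,0,0],
])

```text
clock: 11.45
eef_pos: [700.1, -11.0, 364.1]
eef_rot: [-3.14, -0.0, 1.715]
wrist_force: [-0.3, -0.5, -0.4]
finger_gap: 0.0
finger_force: 0.0
```

```bash
python3 - <<'E'
from h import *
a=eyes.camera('scene')['img'][120:270,310:460]; b=eyes.camera('top')['img'][120:200,240:320]
f=lambda i:cv2.resize(i,(400,400),interpolation=cv2.INTER_CUBIC)
cv2.imwrite('pics/s5.png',np.hstack([f(a),f(b)]))
s=manip.read_state();print(s['clock'],s['eef_pos'],s['wrist_force'])
E
```

```text
11.55 [700.01993768 -10.98688663 363.89173176] [ 0.6910351   0.34586527 -0.77699021]
```

View pics/s5.png

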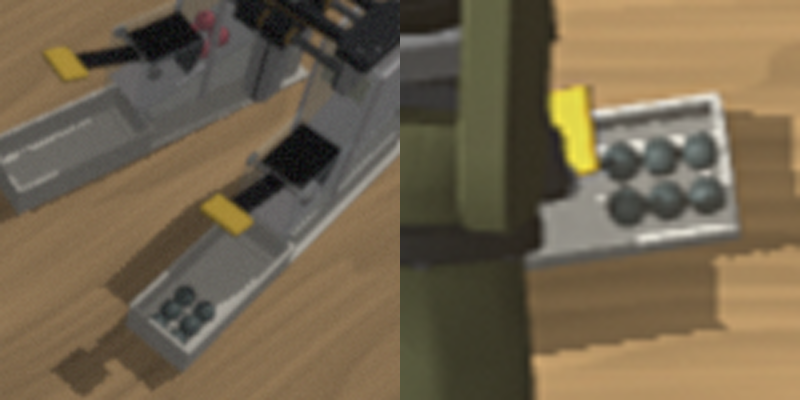

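All six beads are in the tray (top view, px 610–720,150–210). The grey lid is back down with its paddle raised, the pink dispenser is untouched, and the arm is clear.

```bash
python3 -c "
from cell import ticket; print(ticket.sign_off())"
```

```text
the job is handed in; nothing more can be done
None
```

All six grey beads are in their catch tray, the grey lid was eased shut over about two seconds, the pink dispenser is still shut, and the job is handed in at about 11.6 s on the robot's clock; the sign-off returned no verdict.

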